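Pulse the blender

TASK

Stand the green blender beaker upright and centred on the round black seat of the blender base - set it down, do not drop it - and let go of it. Then twist the orange pulse knob clockwise as far as it goes, hold it against its stop for two seconds, and release it so that it springs back to off. Never turn the knob without the beaker in place, and leave the mug, the canister and the bowl where they stand.

Things in the scene. Friction and masses are not known exactly. Their poses are not given: they have to be found in the camera images.
- beaker: Closed blender beaker, loose, an upright cylinder 62 mm in diameter and 135 mm tall, about 0.35 kg: black drive collar (lowest 35 mm), green wall (to 117 mm), white cap 58 mm in diameter. Origin: centre of its underside; z up along its axis.
- blender: Grey blender motor base, fixed; its front (local -x) faces roughly away from the robot. Origin: centre of its underside. Extents: x -130 to +110 mm, y +-85 mm. Its rear (x -20 to +110) is a block 100 mm high that carries the seat; in front (x -130 to -20) a black panel slopes at 35 degrees from 23 mm high at the front edge up to 100 mm at the block.
- seat (a point): Centre of the top of the seat, a black round pedestal 56 mm in diameter that rises 25 mm above the block's top, 125 mm above the worktop; at local (30, 0, 125) mm of the blender. z up. The beaker's underside goes here.
- knob_grip (a point): Grip point of the orange pulse knob, on its turning axis, 28 mm above the panel, at local (-91, 0, 84) mm of the blender. Knob: bar 64 mm long, 16 mm thick, standing 4 to 36 mm above the panel. Axes turn with it: x along the bar (at rest up the slope), y across its thickness, z out along the turning axis, square to the panel, 35 degrees from vertical, leaning to the blender's front.
- pulse_knob (a joint): Turn of the pulse knob in rad: 0 = off (bar straight up the slope, towards the white mark), grows clockwise as seen looking at the panel, 1.05 = at its stop (towards the orange mark). A spring returns it to 0; holding it at the stop takes about 0.14 N m.
- mug: Blue mug, loose, bystander: 80 mm in diameter, 92 mm tall, handle towards its +y. Origin: centre of its underside.
- canister: Steel canister with a wooden lid, loose, bystander: 73 mm in diameter, 103 mm tall. Origin: centre of its underside.
- bowl: White bowl, loose, bystander: 110 mm across the rim, 50 mm tall. Origin: centre of its underside.

How it is judged:
By the outcome, as a careful person would: the job done as asked, in the order asked, and still so for the second after the job is handed in, with the robot touching nothing.
It also fails if it takes over 61 s, if anything falls off the work surface, if the arm or the gripper's body presses on something with over 40 N, if the wrist force passes 120 N, or if a joint passes its speed limit or range.

ROBOT

A 7-joint arm with a two-finger parallel gripper is mounted at the origin on the work surface. World frame = base frame: x ahead of the robot, y to its left, z up, the work surface at z = 0. Lengths are in m, angles in rad, forces in N, time in s.
With the tool pointing down it reaches from about 0.425 to 0.925 m from the base axis. Payload 6.8 kg.
Tool frame: the origin (TCP) lies at the very end of the fingers, on their centre line; the grasp point (between the pads) lies 19 mm behind it; z points along the fingers, y is the line along which they close (so a half turn about z gives the same grasp; the last joint's range is limited). The gripper opens to 85 mm and grips with 20 to 120 N. Pads are 22 mm wide; open, the fingers measure 114 mm over their backs; the gripper's body (76 mm by 85 mm) begins 54 mm behind the grasp point. The pads swing forward as they close: fully open they stand 13 mm farther back than shut.
Start: joints at [-1.343, 0.477, 0.022, 1.555, -0.011, 1.109, -0.083], TCP at [0.222, 0.637, 0.195] pointing down, gripper open.
Joint ranges: [-2.96, 2.96], [-0.34, 2.1], [-1.41, 1.46], [0.24, 2.44], [-1.37, 4.51], [0.17, 1.92], [-2.96, 2.96]. Speed limits (rad/s): [2.39, 2.39, 3.14, 3.14, 3.14, 3.14, 3.14].

INTERFACE

Orientations are given as [roll, pitch, yaw] about the fixed x, y, z axes, in that order (R = Rz(yaw) Ry(pitch) Rx(roll)).
In Python, from cell import * gives the robot as it stands.
- The arm moves only by the tool apply_moves, never from a script. Its argument "plan" is a list that holds one entry, the list of rows, each a list of 7 numbers: the gripper's target within -1 to 1 (fully open at 1, half-way at 0, shut at -1), then the shift along the tool's x, y, z in m, then the turn, a rotation vector about the tool's x, y, z in degrees. In form: [[[hand, tx, ty, tz, rx, ry, rz], ...]]. A call has 1 to 8 rows; each row is the pose to reach, as a shift and turn from the pose commanded when the call began, along the tool's axes at that moment; what a row does not reach only later rows make up. A row lasts 1/8 s, in which the tool goes at most 62.5 mm and 10.7 degrees, less where a joint would pass 70% of its speed; a pose out of reach is approached as far as the arm can. A call with a gripper value outside its range is refused whole. The fingers move at their own pace and stop on an object; "newtons" is the grip in N (left out, the last holds). Time passes only in rows, so rows that repeat a pose let the fingers close. It gives the time, the measured TCP pose, the force, the opening and the grip force at its end, in the units of the state.
- get_obs(): the state, without advancing time (a new reading comes with each control period).
- snapshot(name): name is "side" or "top" or "wrist"; returns a dict with "color" (480x640x3 uint8, red, green, blue), "fx", "fy", "cx", "cy" (pixels), "R" (3x3) and "t" (3): a world point X has camera coordinates R X + t; the wrist camera has in their place "mount" (4x4, takes a point from camera to tool coordinates, whose origin is the TCP and whose axes are the flange's). Camera axes: x right, y down, z forward; pixel columns grow to the right and rows downward; lengths in m; the calibration is good to about 2 mm. A picture is of the moment at which its call begins: read the wrist's pose just before it. There is no depth.
- finish_job(): hands the job in; it is judged then, once.
Trained networks look in the newest picture that a camera, given by its name, has taken for a name from the list of things; names that differ only in an ending like _2 or _b are one class to them, and where a whole thing is asked for, a point or a joint stands for the part that bears it (a point fixed in the world has none). Each returns a list of dicts, best first, with "confidence" (0 to 1); they miss things now and then, are a little off and sometimes report something else, mostly with a low value. They report only what shows in the picture. A call takes as long as a camera call.
- trace(camera, name): "pixels" (480x640 bool, what is visible of it) and "xy" ([column, row] in pixels, amid what is visible of it).
The state is a dict: "t": time; "joints": joint angles; "joint_velocities": joint speeds; "joint_torque": joint torques, N m; "eef_pos": TCP position; "ee_rot": TCP orientation; "force": force on the tool from outside, world axes, zero at the start; "torque": the same for the moment, N m; "gripper_width": opening from 0.0 (shut) to 1.0 (fully open); "grip_force": force on a finger pad.
Only numpy, scipy, OpenCV 4.12 (cv2) and the standard library are available. Lean on these libraries where they do the work, as an engineer would, in place of code of your own. Each camera call takes 0.05 s, during which the arm holds its last target. There are 200 camera calls.

## Working session

There is one attempt and no reset: what is moved stays moved. The work goes in short steps, Python scripts to look and compute and a tool call to move; the robot and the scene stay as the last step left them, time stands still between calls to the robot, and variables do not carry over. Pictures are saved under pics/ and viewed, at most 13 in all, crops included, and the job is handed in when it is done.

Besides the shell and the picture viewer there is one more tool, called after "Emit:" as a command line: name --argument value ..., lists and objects as JSON in quotes. apply_moves: Moves the arm, as the interface text tells. Its arguments: {"type":"object","properties":{"plan":{"type":"array"},"newtons":{"type":"number"}},"required":["plan"]}

```bash
mkdir -p pics; ls
python3 - <<'E'
from cell import *
import cv2
o=get_obs();print({k:o[k] for k in('t','eef_pos','ee_rot','gripper_width','force')})
for n in('side','top','wrist'):
    s=snapshot(n);cv2.imwrite(f'pics/{n}0.png',s['color'][:,:,::-1])
    print(n,s['fx'],s['cx'],s['cy'],s.get('R'),s.get('t'),s.get('mount'))
    for k in('beaker','blender','seat','knob_grip','mug','canister','bowl'):
        r=trace(n,k)
        print(k,[(round(d['confidence'],2),d['xy'],int(d['pixels'].sum())) for d in r[:2]])
E
cd pics; python3 -c "
import cv2,numpy as np
a=[cv2.imread(f'{n}0.png') for n in('side','top')]
cv2.imwrite('a0.png',a[0]);"
```

```text
pics
{'t': 0.0, 'eef_pos': array([0.22224239, 0.63665625, 0.19392279]), 'ee_rot': array([-3.13977010e+00,  1.59734409e-04,  2.80582292e+00]), 'gripper_width': 0.9995282400313457, 'force': array([ 0.62342658,  0.37700606, -0.44543685])}
side 459.70713509378874 325.8220909082336 235.8365818328864 [[ 0.72687818 -0.68665084 -0.01259878]
 [-0.47709377 -0.4916786  -0.72844608]
 [ 0.49399356  0.53550236 -0.68498729]] [-0.40103711  0.32791857  0.65019466] None
beaker [(0.55, [427.0, 399.5], 3465)]
blender [(0.78, [325.6, 291.4], 13002), (0.45, [187.0, 208.4], 1923)]
seat [(0.8, [323.9, 293.7], 12916)]
knob_grip [(0.92, [370.6, 261.6], 884), (0.36, [255.1, 168.4], 1509)]
mug [(0.72, [186.9, 211.0], 1960)]
canister [(0.95, [256.2, 168.0], 1532)]
bowl [(0.67, [469.7, 332.0], 3153), (0.16, [184.8, 210.4], 1976)]
top 436.75480232374673 322.0361738445804 236.8129620572103 [[ 0.02365194 -0.99960594  0.01511815]
 [-0.99366938 -0.02516739 -0.10948868]
 [ 0.10982602 -0.01243282 -0.99387307]] [-0.02518667  0.54667537  0.9158345 ] None
beaker [(0.89, [472.3, 292.6], 1337)]
blender [(0.78, [355.1, 260.2], 9300)]
seat []
knob_grip [(0.61, [364.4, 225.1], 841)]
mug [(0.66, [169.1, 292.6], 1870)]
canister [(0.7, [174.5, 199.8], 1474)]
bowl [(0.56, [455.8, 216.5], 1990)]
wrist 423.9382143341096 320.6432767517261 242.50907324289062 None None [[-8.93797595e-04 -9.65834154e-01 -2.59159387e-01  6.60410819e-02]
 [ 9.99999494e-01 -9.83037384e-04  2.14747915e-04  6.89450200e-04]
 [-4.62174237e-04 -2.59159064e-01  9.65834544e-01 -1.79502484e-01]
 [ 0.00000000e+00  0.00000000e+00  0.00000000e+00  1.00000000e+00]]
beaker []
blender []
seat []
knob_grip []
mug [(0.52, [65.6, 479.0], 265)]
canister []
bowl []
```

View pics/side0.png

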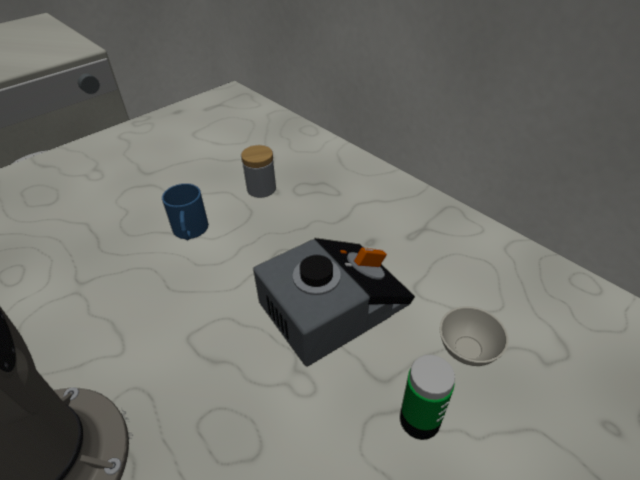

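View pics/top0.png

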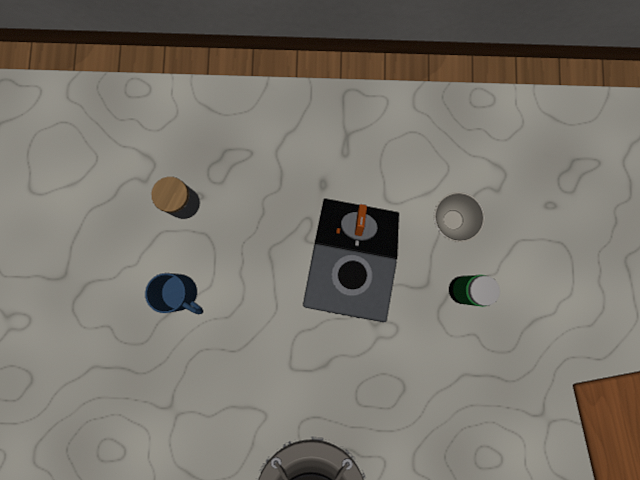

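The side view shows the beaker upright at (427,400), the seat at (316,268), the knob at (370,258) and the bowl at (473,337). In the top view, the seat is at (352,275), the knob at (362,220) and the cap at (484,291). Next I fit the poses.

```bash
cat > fit.py <<'E'
from cell import *
import cv2,numpy as np
from scipy.optimize import minimize
from scipy.spatial.transform import Rotation as Ro
def proj(s,P):
    c=P@np.array(s['R']).T+s['t'];return np.c_[s['fx']*c[:,0]/c[:,2]+s['cx'],s['fy']*c[:,1]/c[:,2]+s['cy']]
def cyl(r,z0,z1,x=0):
    a=np.linspace(0,6.283,48);return np.vstack([np.c_[x+r*np.cos(a),r*np.sin(a),0*a+z] for z in(z0,z1)])
def body():
    P=[(x,y,z) for y in(-.085,.085) for x,z in((-.13,0),(.11,0),(.11,.1),(-.02,.1),(-.13,.023))]
    return np.array(P)
PARTS={'beaker':[np.vstack([cyl(.031,0,.117),cyl(.029,.117,.135)])],'blender':[body(),cyl(.028,.1,.125,.03)]}
def place(P,p):return P@Ro.from_euler('z',p[2]).as_matrix().T+[p[0],p[1],0]
def fit(name,p0,views,yaw=True):
    def soft(s,m,p):
        im=np.zeros((480,640),np.uint8)
        for P in PARTS[name]:
            h=cv2.convexHull((proj(s,place(P,p))*16).astype(np.int32));cv2.fillConvexPoly(im,h,255,cv2.LINE_AA,4)
        a=im/255.;return 1-np.minimum(a,m).sum()/np.maximum(a,m).sum()
    f=lambda v:sum(soft(s,m,[v[0],v[1],v[2] if yaw else 0]) for s,m in views)
    p0=np.array(p0,float);sx=np.vstack([p0,p0+[.02,0,0],p0+[0,.02,0],p0+[0,0,.1]])
    r=minimize(f,p0,method='Nelder-Mead',options=dict(initial_simplex=sx,xatol=1e-4,fatol=1e-5));return r.x,r.fun
def back(s,uv,z):
    R=np.array(s['R']);c=-R.T@s['t'];d=R.T@[(uv[0]-s['cx'])/s['fx'],(uv[1]-s['cy'])/s['fy'],1];return c+d*(z-c[2])/d[2]
E
cat > m1.py <<'E'
from fit import *
S={n:snapshot(n) for n in('side','top')}
T=S['top']
for k,z in(('mug',.05),('canister',.06),('bowl',.03)):print(k,back(T,trace('top',k)[0]['xy'],z))
sb=back(T,(352,275),.125);print('seat',sb,'side',back(S['side'],(316,265),.125))
for name,p0 in(('beaker',list(back(T,(484,291),.135)[:2])+[0]),('blender',[sb[0]+.03,sb[1],3.0])):
    m={n:trace(n,name)[0]['pixels'].astype(float) for n in S}
    if name=='blender':
        for n in S:
            for d in trace(n,'knob_grip')[:1]: pass
    for v in(('side','top'),('side',),('top',)):
        print(name,v,*fit(name,p0,[(S[n],m[n]) for n in v],name=='blender'))
for n in S:
    c=S[n]['color'].astype(int);m=(c[...,0]>150)&(c[...,1]<110)&(c[...,2]<60)
    k=trace(n,'knob_grip')[0]['pixels'];
    print(n,'orange',[a.mean().round(1) for a in np.nonzero(m)[::-1]],m.sum())
    hs=cv2.cvtColor(S[n]['color'],cv2.COLOR_RGB2HSV)
E
python3 m1.py
```

```text
mug [ 0.49728748 -0.08290612  0.05      ]
canister [0.61205    0.30014453 0.06      ]
bowl [ 0.59523422 -0.30155228  0.03      ]
seat [ 0.46394965 -0.07021508  0.125     ] side [ 0.4665852  -0.06882917  0.125     ]
beaker ('side', 'top') [ 0.44129535 -0.32322685  0.02487202] 0.14584224246961897
beaker ('side',) [ 0.44106979 -0.32319537  0.03320576] 0.059425307653175
beaker ('top',) [ 0.44154625 -0.32375766  0.04616609] 0.08530389912829883
blender ('side', 'top') [ 0.49625118 -0.07514769  2.98073158] 0.10659493331916159
blender ('side',) [ 0.49729892 -0.07202453  2.9919182 ] 0.0595387418427461
blender ('top',) [ 0.49480793 -0.07574559  2.97315746] 0.04071296418123305
side orange [np.float64(nan), np.float64(nan)] 0
top orange [np.float64(359.0), np.float64(225.0)] 1m1.py:16: RuntimeWarning: Mean of empty slice.
  print(n,'orange',[a.mean().round(1) for a in np.nonzero(m)[::-1]],m.sum())
  ret = ret.dtype.type(ret / rcount)
```

```bash
cat > rel.py <<'E'
from cell import *
import numpy as np,sys
from scipy.spatial.transform import Rotation as Ro
def rel(tgts,R0=None,p0=None):
    o=get_obs()
    R0=Ro.from_euler('xyz',o['ee_rot']) if R0 is None else R0
    p0=o['eef_pos'] if p0 is None else p0
    print('t',round(o['t'],2),'pos',np.round(p0,4),'rot',np.round(o['ee_rot'],3),'q',np.round(o['joints'],2))
    for p,rpy in tgts:
        R=Ro.from_euler('xyz',rpy) if not isinstance(rpy,Ro) else rpy
        print('shift',np.round(R0.inv().apply(np.array(p)-p0),4),'turn',np.round(np.degrees((R0.inv()*R).as_rotvec()),1))
E
python3 -c "
from rel import *;P=np.pi
rel([((.45,.4,.3),(P,0,2.2)),((.56,.05,.3),(P,0,1.5)),((.4413,-.3235,.3),(P,0,1.2))])"
```

```text
t 1.85 pos [0.2224 0.6373 0.1949] rot [ 3.142 -0.     2.806] q [-1.34  0.48  0.02  1.56 -0.01  1.11 -0.08]
shift [-0.2931 -0.1491 -0.1051] turn [ 0.  -0.  34.7]
shift [-0.5123 -0.4433 -0.1051] turn [ 0.  -0.  74.8]
shift [-0.5233 -0.835  -0.1051] turn [ 0. -0. 92.]
```

Emit:
apply_moves --plan '[[[1, -0.293, -0.149, -0.105, 0, 0, 34.7], [1, -0.293, -0.149, -0.105, 0, 0, 34.7], [1, -0.293, -0.149, -0.105, 0, 0, 34.7], [1, -0.293, -0.149, -0.105, 0, 0, 34.7], [1, -0.293, -0.149, -0.105, 0, 0, 34.7], [1, -0.512, -0.443, -0.105, 0, 0, 74.8], [1, -0.512, -0.443, -0.105, 0, 0, 74.8], [1, -0.512, -0.443, -0.105, 0, 0, 74.8]]]'

```text
t: 2.85
eef_pos: [0.4914, 0.2437, 0.2951]
ee_rot: [3.141, -0.001, 1.631]
force: [1.3, 0.2, 0.1]
gripper_width: 1.0
grip_force: 0.0
```

```bash
python3 -c "
from rel import *;P=np.pi
rel([((.56,.05,.3),(P,0,1.5)),((.4413,-.3235,.3),(P,0,1.2))])"
```

```text
t 2.85 pos [0.4914 0.2437 0.2951] rot [ 3.141e+00 -1.000e-03  1.631e+00] q [-0.93  0.19  0.42  1.75 -0.08  1.22 -0.43]
shift [-0.1975  0.0567 -0.005 ] turn [ 0.  -0.   7.5]
shift [-0.5631 -0.0844 -0.0054] turn [ 0.  -0.  24.7]
```

Emit:
apply_moves --plan '[[[1, -0.198, 0.057, 0, 0, 0, 7.5], [1, -0.198, 0.057, 0, 0, 0, 7.5], [1, -0.198, 0.057, 0, 0, 0, 7.5], [1, -0.563, -0.084, 0, 0, 0, 24.7], [1, -0.563, -0.084, 0, 0, 0, 24.7], [1, -0.563, -0.084, 0, 0, 0, 24.7], [1, -0.563, -0.084, 0, 0, 0, 24.7], [1, -0.563, -0.084, 0, 0, 0, 24.7]]]'

```text
t: 3.85
eef_pos: [0.4694, -0.2331, 0.2951]
ee_rot: [3.14, -0.001, 1.207]
force: [0.9, -0.7, -0.8]
gripper_width: 1.001
grip_force: 0.0
```

```bash
python3 -c "
from rel import *;P=np.pi
rel([((.4413,-.3235,.2),(P,0,1.2))])"
```

```text
t 3.85 pos [ 0.4694 -0.2331  0.2951] rot [ 3.140e+00 -1.000e-03  1.207e+00] q [-0.35  0.16  0.79  1.82 -0.12  1.21  0.12]
shift [-0.0946  0.0058  0.095 ] turn [ 0.1 -0.1  0.4]
```

Emit:
apply_moves --plan '[[[1, -0.095, 0.006, 0.04, 0, 0, 0.4], [1, -0.095, 0.006, 0.06, 0, 0, 0.4], [1, -0.095, 0.006, 0.095, 0, 0, 0.4], [1, -0.095, 0.006, 0.095, 0, 0, 0.4], [1, -0.095, 0.006, 0.095, 0, 0, 0.4]]]'

```text
t: 4.47
eef_pos: [0.4427, -0.3223, 0.2009]
ee_rot: [3.14, -0.0, 1.201]
force: [-0.0, 0.6, 0.5]
gripper_width: 1.003
grip_force: 0.0
```

```bash
cat >> fit.py <<'E'
def wrist():
    o=get_obs();s=snapshot('wrist');M=np.array(s['mount']);Rt=Ro.from_euler('xyz',o['ee_rot']).as_matrix()
    Rc=Rt@M[:3,:3];tc=Rt@M[:3,3]+o['eef_pos'];s['R']=Rc.T;s['t']=-Rc.T@tc;return s
E
python3 -c "
from fit import *
from rel import rel
s=wrist();cv2.imwrite('pics/w1.png',s['color'][:,:,::-1])
r=trace('wrist','beaker');print([(d['confidence'],d['xy']) for d in r])
m=r[0]['pixels'].astype(float)
print(fit('beaker',[.4413,-.3235,0],[(s,m)],False))
t=snapshot('top');mt=trace('top','beaker');print(len(mt))
rel([((.4413,-.3235,.2),(np.pi,0,1.2))])"
```

```text
[(0.89, [316.7, 237.6])]
(array([ 0.44036459, -0.3215562 ,  0.03604481]), np.float64(0.029070321518713138))
1
t 4.67 pos [ 0.4429 -0.3223  0.201 ] rot [ 3.139 -0.     1.201] q [-0.12  0.33  0.8   1.9  -0.27  1.03  0.42]
shift [-0.0017 -0.001   0.001 ] turn [ 0.1 -0.   0. ]
```

View pics/w1.png

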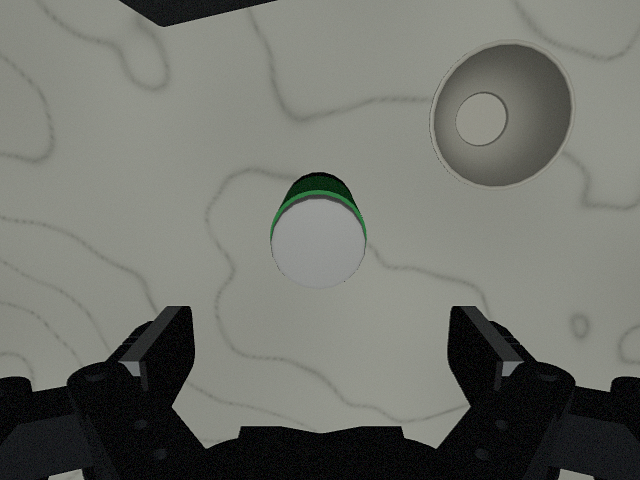

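The wrist view shows the cap centred at (318,240) between the open fingers, with the bowl well clear at (502,115). Next I descend and grip.

Emit:
apply_moves --plan '[[[1, -0.001, -0.002, 0.05, 0, 0, 0], [1, -0.001, -0.002, 0.09, 0, 0, 0], [1, -0.001, -0.002, 0.115, 0, 0, 0], [1, -0.001, -0.002, 0.122, 0, 0, 0], [1, -0.001, -0.002, 0.122, 0, 0, 0], [-1, -0.001, -0.002, 0.122, 0, 0, 0], [-1, -0.001, -0.002, 0.122, 0, 0, 0], [-1, -0.001, -0.002, 0.122, 0, 0, 0]]]' --newtons 45

```text
t: 5.68
eef_pos: [0.4407, -0.3231, 0.0792]
ee_rot: [3.139, -0.0, 1.2]
force: [-0.9, 0.5, 5.4]
gripper_width: 0.659
grip_force: 47.1
```

Emit:
apply_moves --plan '[[[-1, 0, 0, 0, 0, 0, 0], [-1, 0, 0, 0, 0, 0, 0], [-1, 0, 0, 0, 0, 0, 0]]]'

```text
t: 6.05
eef_pos: [0.4407, -0.3231, 0.0792]
ee_rot: [3.139, -0.0, 1.2]
force: [0.4, 0.5, 6.1]
gripper_width: 0.659
grip_force: 47.1
```

```bash
python3 -c "
from rel import *;from fit import *
S={n:snapshot(n) for n in('side','top')}
for n in S:
    r=trace(n,'beaker');print([(d['confidence'],d['xy']) for d in r])
P=np.pi
rel([((.4408,-.3225,.30),(P,0,1.2)),((.4665,-.070,.30),(P,0,1.4))])"
```

```text
[(0.82, [426.8, 405.1]), (0.65, [491.3, 346.8])]
[(0.74, [469.2, 289.3])]
t 6.25 pos [ 0.4407 -0.3231  0.0792] rot [ 3.139 -0.     1.2  ] q [-0.01  0.49  0.69  2.   -0.44  0.79  0.56]
shift [ 0.0007  0.0004 -0.2208] turn [ 0.2 -0.  -0. ]
shift [ 0.2453 -0.0672 -0.221 ] turn [  0.2   0.  -11.5]
```

Emit:
apply_moves --plan '[[[-1, 0, 0, -0.02, 0, 0, 0], [-1, 0, 0, -0.05, 0, 0, 0], [-1, 0, 0, -0.09, 0, 0, 0], [-1, 0, 0, -0.13, 0, 0, 0], [-1, 0, 0, -0.16, 0, 0, 0], [-1, 0, 0, -0.18, 0, 0, 0], [-1, 0, 0, -0.18, 0, 0, 0]]]'

```text
t: 7.12
eef_pos: [0.4402, -0.323, 0.2591]
ee_rot: [3.138, -0.001, 1.2]
force: [-0.4, 0.7, -3.0]
gripper_width: 0.654
grip_force: 49.5
```

Emit:
apply_moves --plan '[[[-1, 0.02, -0.006, 0, 0, 0, -2], [-1, 0.06, -0.017, 0, 0, 0, -4], [-1, 0.1, -0.028, 0, 0, 0, -6], [-1, 0.15, -0.042, 0, 0, 0, -8], [-1, 0.2, -0.055, 0, 0, 0, -10], [-1, 0.23, -0.063, 0, 0, 0, -11.5], [-1, 0.245, -0.067, 0, 0, 0, -11.5], [-1, 0.245, -0.067, 0, 0, 0, -11.5]]]'

```text
t: 8.12
eef_pos: [0.4657, -0.0697, 0.2571]
ee_rot: [-3.141, 0.0, 1.401]
force: [0.5, -0.7, -2.4]
gripper_width: 0.661
grip_force: 49.4
```

```bash
cat > m2.py <<'E'
from rel import *;from fit import *
import fit as F,sys
o=get_obs();print(o['gripper_width'],o['grip_force'],o['force'])
z=float(sys.argv[1])
S={n:snapshot(n) for n in('side','top')}
F.PARTS['beaker']=[P+[0,0,z] for P in F.PARTS['beaker']]
a=[]
for n in S:
    r=trace(n,'beaker');print(n,[(d['confidence'],d['xy'],d['pixels'].sum()) for d in r])
    cv2.imwrite(f'pics/{n}_{sys.argv[2]}.png',S[n]['color'][:,:,::-1])
    if r:a.append((S[n],r[0]['pixels'].astype(float)));print(fit('beaker',[*o['eef_pos'][:2],0],[a[-1]],False))
w=wrist();cv2.imwrite(f'pics/w_{sys.argv[2]}.png',w['color'][:,:,::-1])
rel([((.4665,-.070,o['eef_pos'][2]),(np.pi,0,1.4))])
E
python3 m2.py .1808 b
```

```text
0.6607804668880161 49.383607506752014 [ 0.52765032 -0.73742909 -2.40169157]
side [(0.94, [314.6, 213.8], np.int64(3567))]
(array([ 0.46544817, -0.07084587,  0.02634402]), np.float64(0.11768256469775362))
top []
t 8.38 pos [ 0.4658 -0.0714  0.2577] rot [-3.142  0.     1.398] q [-0.61  0.06  0.67  1.98 -0.04  1.12 -0.09]
shift [0.0015 0.0004 0.0006] turn [-0.   0.  -0.1]
```

View pics/side_b.png

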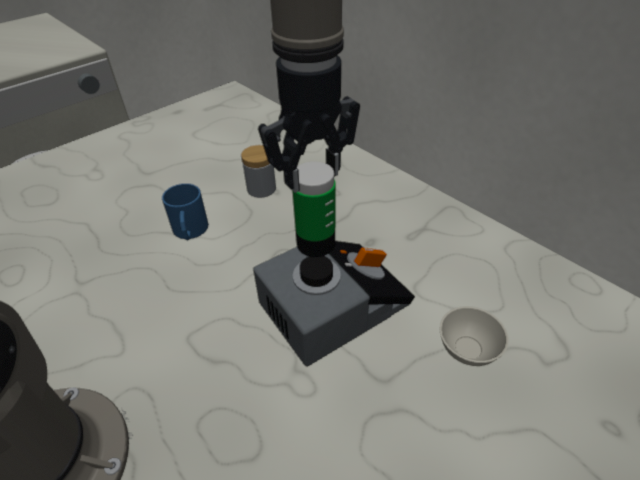

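The side view shows the beaker held upright at (315,214), just above the seat at (317,270). I'll refine the seat position from the first pictures before lowering.

Run:
```python
from fit import *
import fit as F
F.PARTS['seat']=[cyl(.028,.1,.125)]
v=[]
for n,c,w in(('side',(316,268),25),('top',(352,275),22)):
    s=snapshot(n);g=cv2.imread(f'pics/{n}0.png').max(2)
    u=np.zeros((480,640),bool);u[c[1]-w:c[1]+w,c[0]-w:c[0]+w]=1
    k,l,st,ce=cv2.connectedComponentsWithStats(((g<45)&u).astype(np.uint8))
    m=(l==l[c[1],c[0]]);print(n,g[c[1],c[0]],st[l[c[1],c[0]]])
    v.append((s,m.astype(float)));print(fit('seat',[.4665,-.07,0],[v[-1]],False))
print(fit('seat',[.4665,-.07,0],v,False))
```

```text
side 20 [300 255  33  32 857]
(array([ 0.46842511, -0.06684358,  0.00593273]), np.float64(0.19167690008729255))
top 14 [338 261  29  28 631]
(array([ 0.46483044, -0.07048953,  0.03720598]), np.float64(0.1406437761363818))
(array([ 0.46532336, -0.0700734 ,  0.05145963]), np.float64(0.3400393603068216))
```

Emit:
apply_moves --plan '[[[-1, 0.001, 0, 0.02, 0, 0, 0], [-1, 0.001, 0, 0.035, 0, 0, 0], [-1, 0.001, 0, 0.044, 0, 0, 0], [-1, 0.001, 0, 0.049, 0, 0, 0], [-1, 0.001, 0, 0.049, 0, 0, 0]]]'

```text
t: 9.1
eef_pos: [0.4662, -0.069, 0.2086]
ee_rot: [-3.141, 0.0, 1.4]
force: [0.0, -0.2, -2.0]
gripper_width: 0.661
grip_force: 49.4
```

Emit:
apply_moves --plan '[[[-1, 0, 0, 0.0015, 0, 0, 0], [-1, 0, 0, 0.003, 0, 0, 0], [-1, 0, 0, 0.003, 0, 0, 0]]]'

```text
t: 9.48
eef_pos: [0.4662, -0.0689, 0.2057]
ee_rot: [3.141, -0.0, 1.4]
force: [-0.4, 0.1, -2.3]
gripper_width: 0.658
grip_force: 49.4
```

```bash
python3 m2.py .126 c; python3 -c "
import cv2
a=cv2.imread('pics/side_c.png')[150:310,230:430];cv2.imwrite('pics/sc.png',cv2.resize(a,None,fx=3.5,fy=3.5,interpolation=2))"
```

```text
0.6577231400409437 49.427717328071594 [-0.39132132  0.1073316  -2.27631065]
side [(0.64, [313.4, 238.2], np.int64(3132))]
(array([ 0.46712099, -0.06814281,  0.01430373]), np.float64(0.10977282000628774))
top []
t 9.72 pos [ 0.4663 -0.0689  0.2058] rot [ 3.141 -0.     1.4  ] q [-0.59  0.13  0.67  2.05 -0.1   0.99 -0.04]
shift [-0.001   0.0004  0.    ] turn [ 0. -0.  0.]
```

View pics/sc.png

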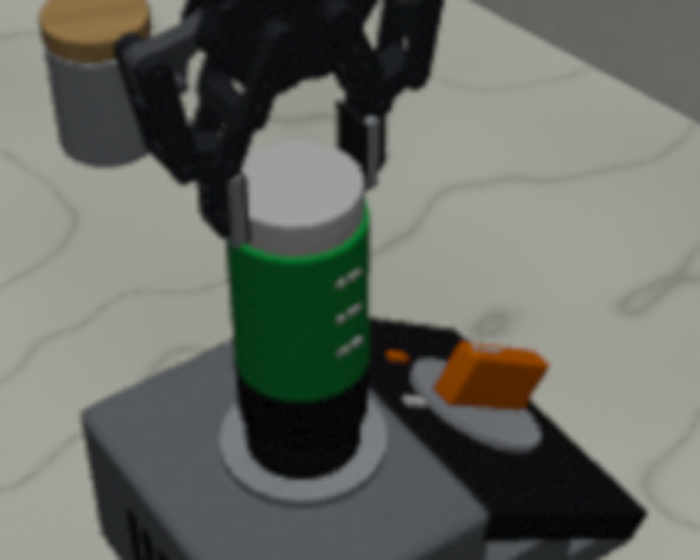

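The beaker sits centred in the grey ring (crop column 304 for both) and hovers about 1.5 mm above the seat. I'll creep down to contact.

Emit:
apply_moves --plan '[[[-1, -0.0005, 0, 0.001, 0, 0, 0], [-1, -0.0005, 0, 0.0015, 0, 0, 0], [-1, -0.0005, 0, 0.002, 0, 0, 0], [-1, -0.0005, 0, 0.002, 0, 0, 0]]]'

```text
t: 10.22
eef_pos: [0.4662, -0.0695, 0.2041]
ee_rot: [-3.142, -0.0, 1.4]
force: [-2.5, -0.3, 5.2]
gripper_width: 0.659
grip_force: 50.1
```

Emit:
apply_moves --plan '[[[0.4, 0, 0, 0, 0, 0, 0], [0.6, 0, 0, 0, 0, 0, 0], [1, 0, 0, 0, 0, 0, 0], [1, 0, 0, 0, 0, 0, 0], [1, 0, 0, -0.01, 0, 0, 0], [1, 0, 0, -0.03, 0, 0, 0], [1, 0, 0, -0.06, 0, 0, 0], [1, 0, 0, -0.1, 0, 0, 0]]]'

```text
t: 11.22
eef_pos: [0.4656, -0.0696, 0.3048]
ee_rot: [-3.141, 0.0, 1.4]
force: [0.3, -0.0, 0.4]
gripper_width: 1.005
grip_force: 0.0
```

```bash
cat > m3.py <<'E'
from rel import *;from fit import *
w=wrist();cv2.imwrite('pics/w3.png',w['color'][:,:,::-1])
PARTS['beaker']=[P+[0,0,.125] for P in PARTS['beaker']]
S={n:snapshot(n) for n in('side','top')};S['wrist']=w
for n in S:
    r=trace(n,'beaker');print(n,[(d['confidence'],d['xy']) for d in r])
    if r:print(fit('beaker',[.466,-.07,0],[(S[n],r[0]['pixels'].astype(float))],False))
b=[.4963,-.075,2.98]
T=Ro.from_euler('z',b[2])
kn=T.apply([-.091,0,.084])+[b[0],b[1],0]
kz=T.apply([-np.sin(np.radians(35)),0,np.cos(np.radians(35))]);kx=T.apply([np.cos(np.radians(35)),0,np.sin(np.radians(35))])
# tool z=-kz, tool x=+kx (heading 2.98)
R=Ro.from_matrix(np.c_[kx,np.cross(-kz,kx),-kz])
print('knob',kn,kz,'rpy',R.as_euler('xyz'))
tcp=kn-.019*kz*1
rel([((.60,-.09,.36),R),(tcp+kz*.12,R),(tcp,R)])
E
python3 m3.py
```

```text
side [(0.91, [316.8, 234.9])]
(array([ 0.46687084, -0.06909988, -0.08326842]), np.float64(0.06442967983590486))
top [(0.62, [339.6, 273.6])]
(array([ 0.46437282, -0.02296114, -0.15935321]), np.float64(0.9022176775100659))
wrist [(0.97, [317.6, 243.3])]
(array([ 0.46608515, -0.0676961 , -0.03921231]), np.float64(0.058916270985480024))
knob [ 0.58611448 -0.08964102  0.084     ] [ 0.56610405 -0.09228289  0.81915204] rpy [-3.14159265 -0.61086524  2.98      ]
t 11.53 pos [ 0.4656 -0.0694  0.3031] rot [-3.141  0.     1.4  ] q [-0.63  0.01  0.66  1.91 -0.01  1.22 -0.13]
shift [ 0.0025  0.1359 -0.057 ] turn [ 27.5  27.3 -87.4]
shift [0.001  0.1803 0.1362] turn [ 27.5  27.3 -87.4]
shift [0.0004 0.1116 0.2346] turn [ 27.5  27.3 -87.4]
```

View pics/w3.png

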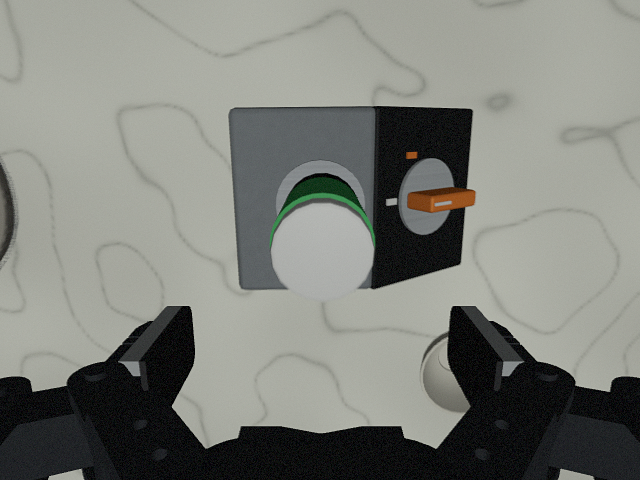

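The wrist view shows the beaker standing on the seat (cap at (323,250)) and the knob bar at (440,200), with the white mark at (391,202) and the orange mark at (411,155). Next I refine the knob position from this image and move out.

```bash
cat > kfit.py <<'E'
from fit import *
from rel import rel
def frames(b):
    T=Ro.from_euler('z',b[2]);a=np.radians(35)
    return T.apply([-.091,0,.084])+[b[0],b[1],0],T.apply([np.cos(a),0,np.sin(a)]),T.apply([-np.sin(a),0,np.cos(a)])
a=np.radians(35);kx=np.array([np.cos(a),0,np.sin(a)]);kz=np.array([-np.sin(a),0,np.cos(a)])
PARTS['knob']=[np.array([np.array([-.091,0,.084])+kx*i+np.array([0,1,0])*j+kz*k for i in(-.032,.032) for j in(-.008,.008) for k in(-.024,.008)])]
def kmask(img,c=None):
    h=cv2.cvtColor(img,cv2.COLOR_RGB2HSV);m=((h[...,0]<16)&(h[...,1]>170)&(h[...,2]>70)).astype(np.uint8)
    k,l,st,ce=cv2.connectedComponentsWithStats(m);i=1+st[1:,4].argmax();print('mask',st[i],ce[i].round(1));return (l==i).astype(float)
def kfit(views,b=(.4963,-.075,2.98)):
    r=fit('knob',b,views);print(r,'grip',frames(r[0])[0].round(4));return r[0]
E
python3 - <<'E'
from kfit import *
v=[]
s=wrist();v.append((s,kmask(s['color'])));kfit(v)
for n in('side','top'):
    s=snapshot(n);c=cv2.imread(f'pics/{n}0.png')[:,:,::-1].copy();v.append((s,kmask(c)));kfit(v[-1:])
kfit(v)
E
```

```text
mask [ 408  188   67   25 1143] [441.  199.9]
(array([ 0.49426234, -0.06921516,  2.92736525]), np.float64(0.29200846881570564)) grip [ 0.5832 -0.0886  0.084 ]
mask [355 247  31  20 414] [369.6 257.3]
(array([ 0.49440209, -0.0902971 ,  3.16328465]), np.float64(0.25505905497779646)) grip [ 0.5854 -0.0883  0.084 ]
mask [355 205  12  31 201] [360.5 219.3]
(array([ 0.49623439, -0.07130777,  2.93631444]), np.float64(0.41221715820772165)) grip [ 0.5853 -0.0899  0.084 ]
(array([ 0.49610621, -0.07170844,  2.94639293]), np.float64(1.0429713675512393)) grip [ 0.5854 -0.0894  0.084 ]
```

Emit:
apply_moves --plan '[[[1, 0, 0.03, -0.03, 5, 5, -10], [1, 0, 0.06, -0.045, 9, 9, -19], [1, 0, 0.09, -0.055, 12, 12, -29], [1, 0, 0.12, -0.057, 15, 15, -38], [1, 0, 0.135, -0.057, 18, 18, -48], [1, 0, 0.135, -0.057, 20, 20, -58], [1, 0, 0.135, -0.057, 23, 23, -68], [1, 0, 0.135, -0.057, 25, 25, -78]]]'

```text
t: 12.68
eef_pos: [0.5899, -0.0901, 0.342]
ee_rot: [-3.052, -0.512, 2.625]
force: [-0.5, -0.4, -1.8]
gripper_width: 0.998
grip_force: 0.0
```

```bash
cat > tgt.py <<'E'
from kfit import *
def R_k(yaw=2.96,th=0):
    T=Ro.from_euler('z',yaw);x,z=T.apply(kx),T.apply(kz)
    return Ro.from_matrix(np.c_[x,np.cross(-z,x),-z])*Ro.from_euler('z',th,degrees=True),z
def go(hs,g=(.585,-.0893,.084),yaw=2.96,th=0):
    R,z=R_k(yaw,th);rel([(np.array(g)+z*(h-.019),R) for h in hs])
E
python3 -c "
from tgt import *
go([.18,.12,.06,0])"
```

```text
t 12.68 pos [ 0.5899 -0.0901  0.342 ] rot [-3.052 -0.512  2.625] q [ 0.12  0.6  -0.01  1.13 -0.11  1.91  1.18]
shift [-0.1338  0.0348  0.0667] turn [  5.1   4.9 -16.5]
shift [-0.1295  0.0288  0.1262] turn [  5.1   4.9 -16.5]
shift [-0.1253  0.0228  0.1858] turn [  5.1   4.9 -16.5]
shift [-0.121   0.0168  0.2453] turn [  5.1   4.9 -16.5]
```

Emit:
apply_moves --plan '[[[1, -0.04, 0.01, 0.03, 0, 0, -5], [1, -0.08, 0.02, 0.06, 2, 2, -10], [1, -0.12, 0.029, 0.09, 4, 4, -15], [1, -0.13, 0.029, 0.126, 5.1, 4.9, -16.5], [1, -0.13, 0.029, 0.126, 5.1, 4.9, -16.5], [1, -0.13, 0.029, 0.126, 5.1, 4.9, -16.5]]]'

```text
t: 13.42
eef_pos: [0.6442, -0.0998, 0.1712]
ee_rot: [3.141, -0.605, 2.956]
force: [0.1, 0.2, 0.9]
gripper_width: 1.002
grip_force: 0.0
```

```bash
python3 -c "
from tgt import *
s=wrist();cv2.imwrite('pics/w4.png',s['color'][:,:,::-1])
go([.12,.06,0]);kfit([(s,kmask(s['color']))])"
```

```text
t 13.47 pos [ 0.6446 -0.1     0.172 ] rot [ 3.141 -0.603  2.956] q [ 0.12  0.87 -0.06  1.06 -0.02  1.82  1.45]
shift [-0.0008 -0.0003  0.0059] turn [ 0.2  0.4 -0.2]
shift [-0.0004 -0.0004  0.0659] turn [ 0.2  0.4 -0.2]
shift [ 1.000e-04 -6.000e-04  1.259e-01] turn [ 0.2  0.4 -0.2]
mask [ 307  177   25   96 1938] [319.4 226.5]
(array([ 0.49242012, -0.07595721,  3.00390452]), np.float64(0.2233217627195453)) grip [ 0.5826 -0.0884  0.084 ]
```

View pics/w4.png

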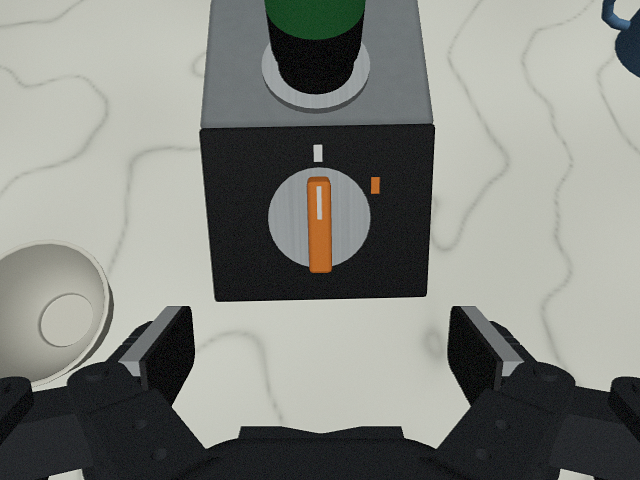

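The wrist view shows the bar upright at (319,226), aligned with the tool, and the dial centre at (319,217). The beaker is in place and both fingers are clear.

```bash
python3 -c "
from tgt import *
s=wrist();R,z=R_k();g=np.array([.585,-.0893,.084]);x=R.as_matrix()[:,0]
print(proj(s,np.array([g-.028*z,g-.024*z,g+.008*z,g+.008*z+.032*x,g+.008*z-.032*x])).round(1))
h=cv2.cvtColor(s['color'],cv2.COLOR_RGB2HSV)
m=((h[...,1]<40)&(h[...,2]>110)).astype(np.uint8);sub=np.zeros_like(m);sub[160:275,255:385]=m[160:275,255:385]
k,l,st,ce=cv2.connectedComponentsWithStats(sub);print(st[1:],ce[1:])
"
```

```text
[[318.5 219.2]
 [318.5 220.3]
 [318.4 230.6]
 [318.2 183. ]
 [318.6 275.3]]
[[ 314  160    9    2   17]
 [ 269  167  101   99 5820]
 [ 317  186    5   33  134]] [[317.76470588 160.47058824]
 [318.73883162 215.104811  ]
 [318.92537313 202.03731343]]
```

```bash
python3 -c "
from tgt import *
go([.04,.001],g=(.583,-.0891,.0845))"
```

```text
t 13.53 pos [ 0.6447 -0.1     0.1723] rot [ 3.141 -0.603  2.956] q [ 0.12  0.87 -0.06  1.06 -0.02  1.82  1.45]
shift [ 0.0017 -0.0007  0.0868] turn [ 0.2  0.5 -0.2]
shift [ 0.002  -0.0008  0.1258] turn [ 0.2  0.5 -0.2]
```

Emit:
apply_moves --plan '[[[1, 0.002, -0.0007, 0.03, 0.2, 0.4, 0], [1, 0.002, -0.0007, 0.06, 0.2, 0.4, 0], [1, 0.002, -0.0007, 0.09, 0.2, 0.4, 0], [1, 0.002, -0.0007, 0.11, 0.2, 0.4, 0], [1, 0.002, -0.0007, 0.121, 0.2, 0.4, 0], [1, 0.002, -0.0007, 0.125, 0.2, 0.4, 0], [1, 0.002, -0.0007, 0.125, 0.2, 0.4, 0], [1, 0.002, -0.0007, 0.125, 0.2, 0.4, 0]]]'

```text
t: 14.52
eef_pos: [0.5725, -0.0868, 0.0687]
ee_rot: [-3.139, -0.613, 2.957]
force: [0.5, 0.5, -0.4]
gripper_width: 1.005
grip_force: 0.0
```

```bash
python3 -c "
from tgt import *
go([.0],g=(.583,-.0891,.0845))
s=snapshot('side')['color'];a=s[130:330,230:450,::-1];cv2.imwrite('pics/s5.png',cv2.resize(a,None,fx=2.9,fy=2.9,interpolation=2))"
```

```text
t 14.53 pos [ 0.5725 -0.0868  0.0687] rot [-3.139 -0.613  2.957] q [ 0.12  0.85 -0.08  1.36 -0.01  1.55  1.45]
shift [ 0.0002 -0.0004 -0.0001] turn [-0.1 -0.1 -0.1]
```

View pics/s5.png

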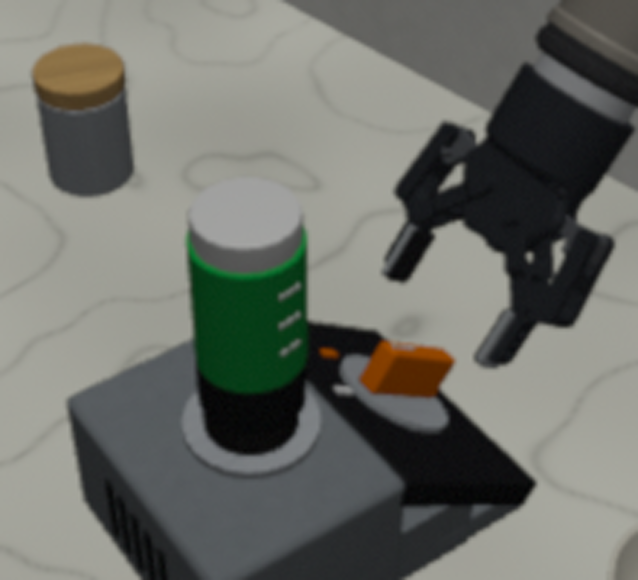

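The picture puts the gripper short of the knob at crop (450,290), but the state says it's there. I'll check that disagreement before closing.

```bash
python3 -c "
from tgt import *
o=get_obs();s=snapshot('side');R=Ro.from_euler('xyz',o['ee_rot']).as_matrix();p=o['eef_pos']
print(o['t'],p,proj(s,np.array([p,p-.03*R[:,2],p+.042*R[:,1],p-.042*R[:,1]]))) 
o=get_obs();print(o['t'],o['eef_pos'],o['joint_velocities'].round(3))
a=s['color'][130:330,230:450,::-1];b=cv2.imread('pics/s5.png')
a=cv2.resize(a,(b.shape[1],b.shape[0]),interpolation=2);print('diff',np.abs(a.astype(int)-b).mean())
w=wrist();print(kmask(w['color']).sum());cv2.imwrite('pics/s6.png',np.hstack([cv2.resize(a,(400,364)),cv2.resize(w['color'][:,:,::-1],(400,300))[:364] if 0 else cv2.resize(w['color'][:,:,::-1],(400,364))]))"
```

```text
14.575 [ 0.57233768 -0.08671297  0.06860534] [[366.15809991 261.85814986]
 [374.49181646 248.61722585]
 [352.8302017  248.39218535]
 [380.33606993 276.18299223]]
14.625 [ 0.57221443 -0.0866865   0.06850189] [ 0.     0.003  0.001  0.004  0.001 -0.003 -0.002]
diff 0.5406956004756243
mask [ 298  212   43  167 5972] [319.3 297.4]
5972.0
```

View pics/s6.png

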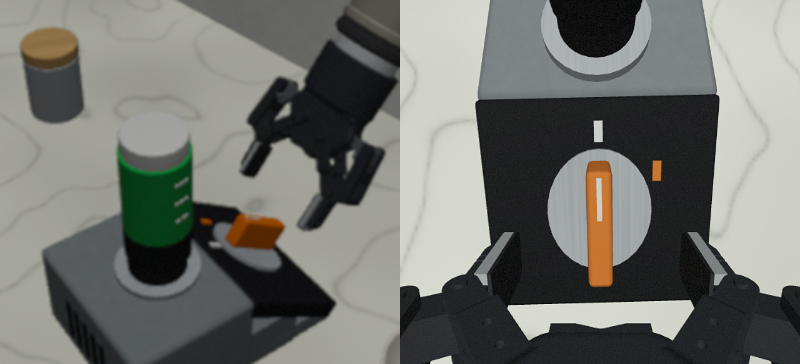

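Both cameras agree: the open fingertips (wrist pixels (193,308) and (448,308)) are about 49 mm behind the reported TCP, where the notes give 13 mm. That also explains the pads landing on the beaker's cap. I'll trust the images and advance about 33 mm more, watching the force.

Emit:
apply_moves --plan '[[[1, 0, 0, 0.01, 0, 0, 0], [1, 0, 0, 0.02, 0, 0, 0], [1, 0, 0, 0.025, 0, 0, 0], [1, 0, 0, 0.025, 0, 0, 0]]]'

```text
t: 15.18
eef_pos: [0.5568, -0.084, 0.0473]
ee_rot: [-3.139, -0.615, 2.957]
force: [0.7, 0.9, 0.2]
gripper_width: 0.999
grip_force: 0.0
```

Emit:
apply_moves --plan '[[[1, 0, 0, 0.004, 0, 0, 0], [1, 0, 0, 0.008, 0, 0, 0], [1, 0, 0, 0.008, 0, 0, 0]]]'

```text
t: 15.55
eef_pos: [0.5526, -0.0832, 0.041]
ee_rot: [-3.139, -0.615, 2.958]
force: [-0.1, 0.3, -0.7]
gripper_width: 1.002
grip_force: 0.0
```

```bash
python3 -c "
from tgt import *
go([0],g=(.583,-.0891,.0845))
s=snapshot('side')['color'];a=s[170:330,280:480,::-1];b=cv2.resize(a,(400,320),interpolation=2)
w=wrist()['color'][:,:,::-1];cv2.imwrite('pics/s7.png',np.hstack([b,cv2.resize(w,(400,320))]))"
```

```text
t 15.55 pos [ 0.5526 -0.0832  0.041 ] rot [-3.139 -0.615  2.958] q [ 0.13  0.85 -0.08  1.42 -0.01  1.48  1.45]
shift [-0.0002 -0.0004 -0.0344] turn [-0.1 -0.2 -0.1]
```

View pics/s7.png

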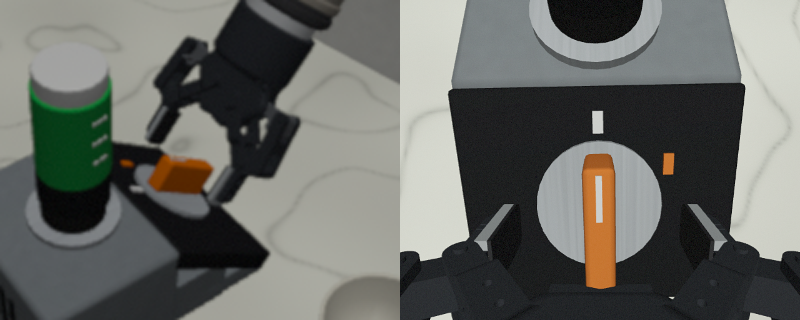

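The fingers now straddle the bar without contact (tips at (155,138) and (220,195), knob at (182,175)). Next I close.

Emit:
apply_moves --plan '[[[-1, 0, 0, 0, 0, 0, 0], [-1, 0, 0, 0, 0, 0, 0], [-1, 0, 0, 0, 0, 0, 0], [-1, 0, 0, 0, 0, 0, 0], [-1, 0, 0, 0, 0, 0, 0], [-1, 0, 0, 0, 0, 0, 0]]]' --newtons 45

```text
t: 16.4
eef_pos: [0.5529, -0.0838, 0.0414]
ee_rot: [-3.138, -0.614, 2.957]
force: [-0.2, -1.6, 1.9]
gripper_width: 0.181
grip_force: 45.2
```

Emit:
apply_moves --plan '[[[-1, 0, 0, 0, 0, 0, 7], [-1, 0, 0, 0, 0, 0, 14], [-1, 0, 0, 0, 0, 0, 21], [-1, 0, 0, 0, 0, 0, 28], [-1, 0, 0, 0, 0, 0, 35], [-1, 0, 0, 0, 0, 0, 42], [-1, 0, 0, 0, 0, 0, 49], [-1, 0, 0, 0, 0, 0, 55]]]'

```text
t: 17.4
eef_pos: [0.5536, -0.0829, 0.041]
ee_rot: [-2.617, -0.333, 1.905]
force: [1.5, -0.5, -0.7]
gripper_width: 0.179
grip_force: 45.1
```

```bash
cat > st.py <<'E'
from tgt import *
o=get_obs();R=Ro.from_euler('xyz',o['ee_rot']);R0=R_k()[0]
print(o['t'],'turn',np.degrees((R0.inv()*R).as_rotvec()).round(1),'F tool',R.inv().apply(o['force']).round(1),'M tool',R.inv().apply(o['torque']).round(2),o['gripper_width'])
s=wrist();m=kmask(s['color']);print('bar',cv2.minAreaRect(np.argwhere(m)[:,::-1].astype(np.float32)))
E
python3 st.py
```

```text
17.4 turn [ 0.1  0.1 55.3] F tool [-1.1  1.3 -0.3] M tool [-0.62 -0.7  -0.14] 0.178927199237885
mask [ 294  231   53  202 9026] [320.5 333.9]
bar ((319.9999694824219, 331.5), (200.99996948242188, 51.99999237060547), 90.0)
```

Emit:
apply_moves --plan '[[[-1, 0, 0, 0, 0, 0, 3], [-1, 0, 0, 0, 0, 0, 5], [-1, 0, 0, 0, 0, 0, 7], [-1, 0, 0, 0, 0, 0, 7]]]'

```text
t: 17.95
eef_pos: [0.5537, -0.0829, 0.041]
ee_rot: [-2.586, -0.272, 1.8]
force: [4.1, -0.8, -0.8]
gripper_width: 0.181
grip_force: 49.7
```

```bash
python3 st.py
```

```text
17.95 turn [ 0.1  0.1 62. ] F tool [-1.9  3.4 -1.7] M tool [-1.41 -0.93 -1.  ] 0.18062453253080207
mask [ 293  231   55  202 8999] [320.3 333.6]
bar ((320.3890380859375, 331.3948974609375), (201.5480499267578, 51.710845947265625), 88.45184326171875)
```

It's against the stop: tool torque rose from 0.14 to 1.0 N·m at 62°. I'll hold for more than two seconds.

Emit:
apply_moves --plan '[[[-1, 0, 0, 0, 0, 0, 0], [-1, 0, 0, 0, 0, 0, 0], [-1, 0, 0, 0, 0, 0, 0], [-1, 0, 0, 0, 0, 0, 0], [-1, 0, 0, 0, 0, 0, 0], [-1, 0, 0, 0, 0, 0, 0], [-1, 0, 0, 0, 0, 0, 0], [-1, 0, 0, 0, 0, 0, 0]]]'

```text
t: 19.0
eef_pos: [0.5537, -0.0829, 0.041]
ee_rot: [-2.586, -0.272, 1.799]
force: [5.0, -0.5, -2.1]
gripper_width: 0.179
grip_force: 49.9
```

Emit:
apply_moves --plan '[[[-1, 0, 0, 0, 0, 0, 0], [-1, 0, 0, 0, 0, 0, 0], [-1, 0, 0, 0, 0, 0, 0], [-1, 0, 0, 0, 0, 0, 0], [-1, 0, 0, 0, 0, 0, 0], [-1, 0, 0, 0, 0, 0, 0], [-1, 0, 0, 0, 0, 0, 0], [-1, 0, 0, 0, 0, 0, 0]]]'

```text
t: 20.0
eef_pos: [0.5537, -0.0829, 0.041]
ee_rot: [-2.586, -0.272, 1.799]
force: [4.8, -0.0, -2.0]
gripper_width: 0.18
grip_force: 49.9
```

```bash
python3 st.py
```

```text
20.0 turn [ 0.1  0.1 62.1] F tool [-1.6  4.9 -1.1] M tool [-1.83 -0.99 -0.99] 0.18011645339591598
mask [ 293  231   55  203 9010] [320.4 333.7]
bar ((320.5069274902344, 331.7629699707031), (202.27206420898438, 51.90308380126953), 88.49256896972656)
```

Emit:
apply_moves --plan '[[[-1, 0, 0, 0, 0, 0, 0], [-1, 0, 0, 0, 0, 0, 0], [-1, 0, 0, 0, 0, 0, 0]]]'

```text
t: 20.42
eef_pos: [0.5537, -0.0829, 0.041]
ee_rot: [-2.586, -0.272, 1.799]
force: [6.1, -1.1, -2.3]
gripper_width: 0.178
grip_force: 49.9
```

Emit:
apply_moves --plan '[[[1, 0, 0, 0, 0, 0, 0], [1, 0, 0, 0, 0, 0, 0], [1, 0, 0, 0, 0, 0, 0], [1, 0, 0, 0, 0, 0, 0], [1, 0, 0, 0, 0, 0, 0], [1, 0, 0, 0, 0, 0, 0], [1, 0, 0, 0, 0, 0, 0]]]'

```text
t: 21.3
eef_pos: [0.553, -0.0833, 0.0412]
ee_rot: [-2.584, -0.272, 1.798]
force: [0.2, 0.0, 0.7]
gripper_width: 0.999
grip_force: 0.0
```

```bash
python3 st.py
```

```text
21.3 turn [ 0.2  0.1 62.1] F tool [ 0.2 -0.2 -0.7] M tool [-0.53 -0.27  0.  ] 0.9988327673267793
mask [  224   262   196   144 13359] [326.4 333.8]
bar ((327.0547790527344, 334.52557373046875), (201.59555053710938, 75.57567596435547), 25.016895294189453)
```

The knob sprang back inside the open fingers. Next I retreat along the tool axis.

Emit:
apply_moves --plan '[[[1, 0, 0, -0.015, 0, 0, 0], [1, 0, 0, -0.04, 0, 0, 0], [1, 0, 0, -0.07, 0, 0, 0], [1, 0, 0, -0.1, 0, 0, 0], [1, 0, 0, -0.13, 0, 0, 0], [1, 0, 0, -0.15, 0, 0, 0], [1, 0, 0, -0.15, 0, 0, 0], [1, 0, 0, -0.15, 0, 0, 0]]]'

```text
t: 22.35
eef_pos: [0.6375, -0.0986, 0.1633]
ee_rot: [-2.583, -0.272, 1.798]
force: [-0.9, 0.1, -0.1]
gripper_width: 1.003
grip_force: 0.0
```

Run:
```python
from tgt import *
PARTS['beaker']=[P+[0,0,.125] for P in PARTS['beaker']]
s=snapshot('side');cv2.imwrite('pics/end.png',s['color'][:,:,::-1])
r=trace('side','beaker');print(fit('beaker',[.466,-.07,0],[(s,r[0]['pixels'].astype(float))],False))
kmask(s['color'])
for k in('mug','canister','bowl'):print(k,[d['xy'] for d in trace('side',k)][:1])
o=get_obs();print(o['t'],o['force'])
```

```text
(array([ 0.46741996, -0.0686695 , -0.04396582]), np.float64(0.06517811682105246))
mask [355 248  31  19 413] [369.6 257.3]
mug [[185.2, 212.6]]
canister [[256.5, 168.5]]
bowl [[471.4, 333.2]]
22.6 [-0.80506663 -0.01271505 -0.09365737]
```

View pics/end.png

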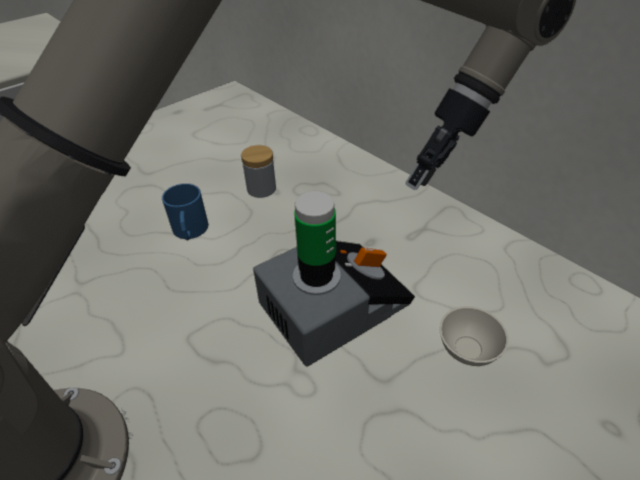

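The final view shows the beaker upright on the seat (316,240) and the knob back at its starting pixels (370,257). The bystanders haven't moved and the arm is clear.

```bash
python3 -c "
from cell import *
print(finish_job())"
```

```text
the job is handed in; nothing more can be done
None
```

The job is handed in: the beaker stands upright on the seat, centred to within about 2 mm by the cameras. The knob was turned to its stop, held there for about 2.5 s and released back to off, and the mug, canister and bowl did not move.

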